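# Hang the order carrier on the gravity rail and send it through the gate to the stop

## Robot

A 7-joint arm with a two-finger parallel gripper is mounted at the origin on a cart in front of the work surface, level with it; the furniture and walls round the work are solid. World frame = base frame: x ahead of the robot, y to its left, z up, the work surface at z = 0. Lengths are in m, angles in rad, forces in N, time in s.
With the tool pointing down it reaches from about 0.4 to 0.85 m from the base axis. Payload 10.4 kg.
Tool frame: the origin (TCP) lies midway between the tips of the shut fingers; the grasp point (between the pads) lies 19 mm behind it; z points along the fingers, y is the line along which they close (so a half turn about z gives the same grasp; the last joint's range is limited). The gripper opens to 87 mm and grips with 3 to 60 N. Pads are 19 mm wide; open, the fingers measure 117 mm over their backs; the gripper's body (75 mm by 190 mm) begins 51 mm behind the grasp point.
Start: joints at [-1.22, 0.332, -0.065, 1.46, 0.022, 1.35, -0.088], TCP at [0.228, 0.582, 0.223] pointing down, gripper open.
Joint ranges: [-2.6, 2.6], [-0.5, 2.12], [-1.47, 1.34], [0.16, 2.42], [-1.27, 4.41], [0.06, 2.06], [-2.6, 2.6]. Speed limits (rad/s): [2.22, 2.22, 2.79, 2.79, 3.14, 3.14, 3.14].

## Interface

Orientations are given as a rotation vector (axis times angle).
In Python, from workcell import read_state, vision, order gives the robot as it stands.
- The arm moves only by the tool step_arm, never from a script. Its argument "targets" is a list of rows, each a list of 3 entries, a list of its own where there are three numbers: the opening, from -1 (shut) to 1 (fully open), so that 0 is half open, then the shift along the tool's x, y, z in mm, then the turn about the tool's z in rad. In form: [[grip, [x, y, z], turn], ...]. A call has 1 to 12 rows; each row shifts and turns the commanded pose from where the row before left it, along the tool's axes as they then stand; what a row does not reach is not made up. A row lasts 1/12 s, in which the tool goes at most 41.7 mm and 7.16 degrees, less where a joint would pass 70% of its speed; a pose out of reach is approached as far as the arm can. A call with a gripper value outside its range is refused whole. The fingers move at their own pace and stop on an object; "squeeze" is the grip in N (left out, the last holds). Time passes only in rows, so rows that do not move let the fingers close. It gives the time, the measured TCP pose, the force, the opening and the grip force at its end, in the units of the state.
- read_state(): the state, without advancing time (a new reading comes with each control period).
- vision.read_camera(name): name is "side" or "top" or "wrist"; returns the picture (384x512x3 uint8, red, green, blue); there is no depth.
- vision.get_calibration(name): a dict with "camera_matrix" (3x3 intrinsics, pixels), "R" (3x3) and "t" (3): a world point X has camera coordinates R X + t. Camera axes: x right, y down, z forward; pixel columns grow to the right and rows downward; lengths in m; the calibration is good to about 2 mm. A picture is of the moment at which its call begins: read the wrist's pose just before it. get_calibration takes no time and is no camera call; for the wrist camera it gives the pose at the moment of the call.
- order.close_job(): hands the job in; it is judged then, once.
The state is a dict: "clock": time; "qpos": joint angles; "qvel": joint speeds; "joint_torque": joint torques, N m; "eef_pos": TCP position; "tcp_rot": TCP orientation; "force": force on the tool from outside, world axes, zero at the start; "torque": the same for the moment, N m; "gripper_width": finger opening in m; "grip_force": force on a finger pad.
Only numpy, scipy, OpenCV 4.12 (cv2) and the standard library are available. Lean on these libraries where they do the work, as an engineer would, in place of code of your own. Each camera call takes 0.05 s, during which the arm holds its last target. There are 200 camera calls.

## Task

Send the order carrier off down the tilted rail: hang it by its two wheels on the open upper end of the rail, above the red sprung gate, and, still holding it, push it down along the rail until the gate has snapped shut behind it. Then let go, so that it rolls by itself to the buffer at the lower end and stays there. The rail's slope is reset every day, so feel for it: keep the wheels lightly on the rail (a few newtons are enough, 20 N on the rail and gate together is too much), do not shove the stand, and leave the other things where they are.

Things in the scene. Friction and masses are not known exactly. Their poses are not given: they have to be found in the camera images.
- stand: Fixed stand of the tilted rail: wooden board 120 x 520 x 16 mm, origin under its centre; +x to the back, +y to the rail's upper (loading) end. Rail: rigid steel bar on edge, 6 mm thick, in the plane x = 0; wheels run on its top edge. Tilt is set anywhere from 0.09 to 0.175 rad, NOT measured, and stays. Brackets are all behind the rail.
- pivot (a point): Tilt pivot, on the rail's top edge at its lower end: stand x = 0, y = -240, z = 135 mm. At distance d up along the edge from here: y = d cos(tilt), z = d sin(tilt). d in mm: buffer face 1, gate arm 318, end pin (20 mm high) 472. Set the carrier's middle down at d = 370 to 425 (best 395), between gate and pin.
- load_mark (a point): Brass dot on top of the board (16 mm up) straight below the loading place, at stand x = 0, y = 150 mm. The rail's edge above it is 170 to 204 mm above the worktop, by the tilt; the bar is 18 mm deep. Hook the carrier on from the front (towards +x, head above the bar, foot below it), then lower it.
- post_top (a point): Top of the slotted clamp post behind the rail's upper end (stand x = 60, y = 196, z = 253 mm). From d = 0 to 290 mm an aluminium keeper strip overhangs the carrier's head: x = +8 to +28 mm, 44 to 47 mm above the rail's edge, mouth flared up to 54 mm until d = 311; the carrier cannot be put on or lifted off under it. Keep fingertips above it.
- carrier: Loose roller carrier, about 0.26 kg (scaled 0.8 to 1.3), 179 mm high, standing on its foot (60 x 76 x 12 mm). Origin under the foot, z up, y the rolling direction, -x the white face plate (x -20 to -16 mm) with a card. On the rail its x, y axes lie along the stand's, its z square to the rail, and the rail passes behind the plate under the wheels. Let go, it rolls at 0.1 to 0.6 m/s.
- carrier_run (a point): On the carrier, 95 mm above its origin: middle of the running line, between the two wheels (y = +-24 mm) at the bottom of their treads; lies on the rail's edge when hung, at d = 47 mm at the stop. Tread radius 11, flange radius 16 mm; the groove is 12 mm wide (3 mm play each side). Head over the wheels: y +-46 mm, x -20 to +14 mm, 28 to 40 mm above this point.
- wheel_a: The carrier's lower (downhill) grooved grey wheel; origin on its axle, at carrier y = -24 mm, 106 mm above the carrier's origin; it spins about x, lightly damped.
- wheel_b: The carrier's upper (uphill) grooved grey wheel; origin on its axle, at carrier y = +24 mm, 106 mm above the carrier's origin; it spins about x.
- carrier_grip (a point): On the carrier, 169 mm above its origin, 74 mm above the running line: place to grip on the upright black blade, 8 mm thick in x, 30 mm wide in y, standing 40 to 84 mm above the running line. Grip across its thickness from above (one finger before, one behind the rail).
- gate (a joint): Swing of the red gate arm (38 mm, 34 mm above the rail's edge) on a pin 34 mm behind the rail. 0 = shut across the rail; grows as it swings downhill, to 1.35 rad; never uphill. The carrier's head must push it open (2 to 4 N), it then rubs on the back of the head at about 1.0 rad (3 to 5 N sideways) and snaps shut once the carrier's middle is below d = 240 mm; let go before, it sticks.
- mug: Bystander: white staff mug 82 x 118 x 100 mm at the front, left of the carrier; origin under its centre.
- pad: Bystander: dark red order pad 148 x 109 x 15 mm lying at the front of the worktop; origin under its centre.
- cocoa: Bystander: cocoa shaker jar 44 x 44 x 109 mm behind the rail's upper end; origin under its centre.
- pen: Bystander: white and blue ballpoint pen, 145 x 11 x 9 mm, at the front edge of the worktop; origin under its centre.
- kitchen_timer: Bystander: red and white twist timer 66 x 66 x 45 mm behind the rail's upper end; origin under its centre.

How it is judged:
By the outcome, as a careful person would: the job done as asked, in the order asked, and still so for the second after the job is handed in, with the robot touching nothing.
It also fails if it takes over 72 s, if anything falls off the work surface, if the arm or the gripper's body presses on something with over 40 N, if the wrist force passes 120 N, or if a joint passes its speed limit or range.

## Working session

There is one attempt and no reset: what is moved stays moved. The work goes in short steps, Python scripts to look and compute and a tool call to move; the robot and the scene stay as the last step left them, time stands still between calls to the robot, and variables do not carry over. Pictures are saved under pics/ and viewed, at most 10 in all, crops included, and the job is handed in when it is done.

Besides the shell and the picture viewer there is one more tool, called after "Call:" as name(argument=value, ...) on one line, values as JSON. step_arm: Moves the arm, as the interface text tells. Its arguments: {"type":"object","properties":{"targets":{"type":"array","items":{"type":"array"}},"squeeze":{"type":"number"}},"required":["targets"]}

```bash
mkdir -p pics
cat > h.py <<'E'
import numpy as np, cv2
from workcell import read_state, vision, order
from scipy.spatial.transform import Rotation as Ro
def snap(n,f):
    im=vision.read_camera(n); cv2.imwrite(f'pics/{f}.png',im[:,:,::-1]); return im
def ray(n,u,v,c=None):
    c=c or vision.get_calibration(n);K,R,t=map(np.array,(c['camera_matrix'],c['R'],c['t']))
    d=R.T@np.linalg.inv(K)@np.array([u,v,1.]); return -R.T@t,d
def atz(n,u,v,z,c=None):
    o,d=ray(n,u,v,c); return o+d*(z-o[2])/d[2]
def proj(n,X,c=None):
    c=c or vision.get_calibration(n);K,R,t=map(np.array,(c['camera_matrix'],c['R'],c['t']))
    p=K@(R@np.array(X)+t); return p[:2]/p[2]
def tri(a,b):
    # a,b=(name,u,v)
    (o1,d1),(o2,d2)=ray(*a),ray(*b)
    s=np.linalg.lstsq(np.c_[d1,-d2],o2-o1,rcond=None)[0]
    p,q=o1+s[0]*d1,o2+s[1]*d2; return (p+q)/2,np.linalg.norm(p-q)
def st():
    s=read_state(); print(round(s['clock'],2),np.round(s['eef_pos'],4),Ro.from_rotvec(s['tcp_rot']).as_matrix().round(3).tolist(),'F',np.round(s['force'],2),'w',s['gripper_width'],s['grip_force'])
E
python3 - <<'E'
from h import *
st()
a=snap('top','top0');b=snap('side','side0')
for n in('top','side'):
    c=vision.get_calibration(n);R=np.array(c['R']);print(n,-R.T@np.array(c['t']),R.round(2).tolist(),c['camera_matrix'])
E
```

```text
0.0 [0.2281 0.5815 0.2218] [[-0.931, 0.365, -0.0], [0.365, 0.931, -0.001], [-0.0, -0.001, -1.0]] F [0.52 0.51 1.4 ] w 0.08692907395996435 0.0
top [0.3999791  0.15985376 1.07330188] [[-0.0, -1.0, 0.01], [-0.99, 0.0, -0.14], [0.14, -0.01, -0.99]] [[356.40954397   0.         255.66881286]
 [  0.         356.40954397 191.13989606]
 [  0.           0.           1.        ]]
side [0.3353979  1.24152452 0.91354054] [[-0.99, -0.17, -0.01], [-0.08, 0.55, -0.83], [0.15, -0.82, -0.56]] [[455.61958937   0.         254.77467901]
 [  0.         455.61958937 183.89082765]
 [  0.           0.           1.        ]]
```

View pics/top0.png

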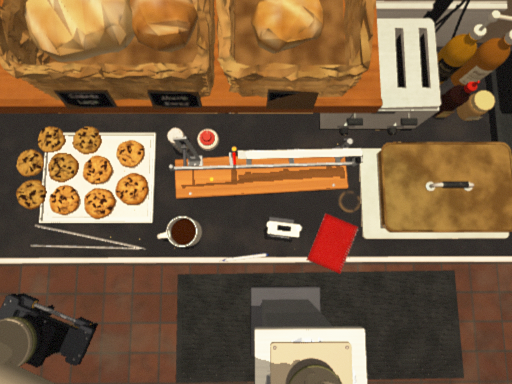

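View pics/side0.png

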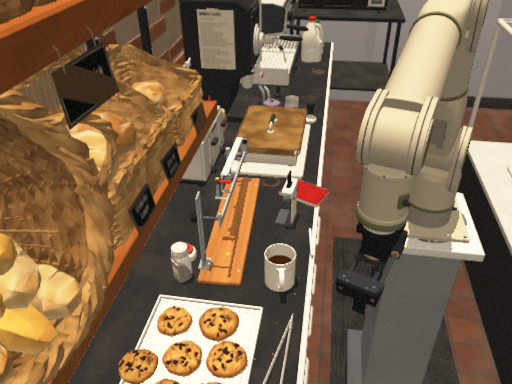

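The top view shows the carrier at about (284,229), the board from (175,197) to (347,160), the gate (red) at (234,156), and the mug and pad in front. The side view shows the carrier at about (288,200). I'll enlarge both.

Run:
```python
import cv2
a=cv2.imread('pics/top0.png')[120:250,165:365]
b=cv2.imread('pics/side0.png')[130:290,170:330]
cv2.imwrite('pics/c1.png',cv2.resize(a,None,fx=4,fy=4,interpolation=2)); cv2.imwrite('pics/c2.png',cv2.resize(b,None,fx=3.75,fy=3.75,interpolation=2))
```

```text
(no output)
```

View pics/c1.png

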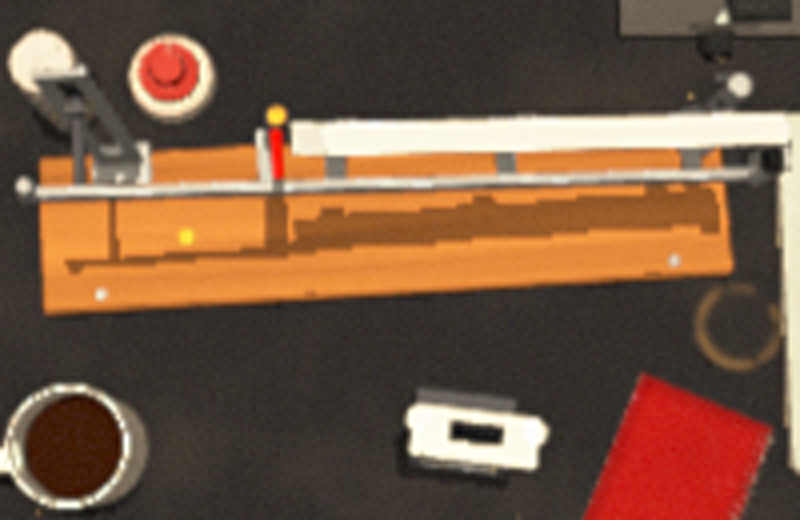

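View pics/c2.png

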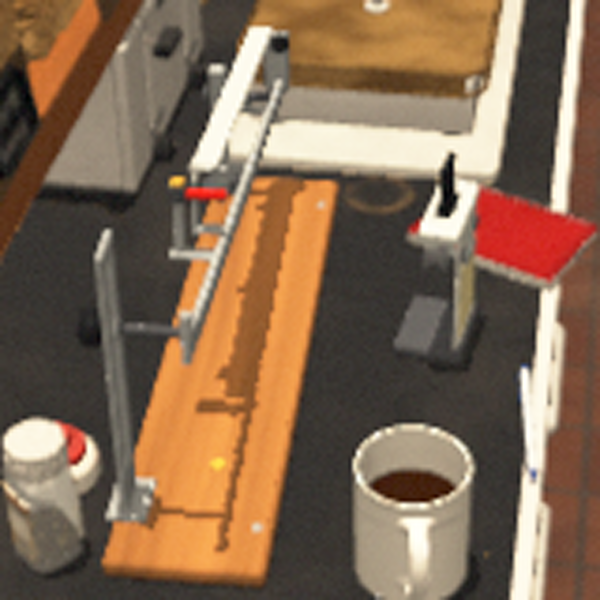

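The crops show, in enlarged pixels: top — load mark (186,237), board front corners (43,313) and (733,272), carrier blade (476,431). Side — load mark (218,463), board corners (265,580), (336,180), (104,570), post top (105,232), blade top (450,155). Next I'll fit the stand and the carrier.

Run:
```python
from h import *
from scipy.optimize import least_squares
T=lambda u,v:((u+.5)/4-.5+165,(v+.5)/4-.5+120)
S=lambda u,v:((u+.5)/3.75-.5+170,(v+.5)/3.75-.5+130)
obs=[('top',T(186,237),(0,150,16)),('top',T(43,313),(-60,260,16)),('top',T(733,272),(-60,-260,16)),
('side',S(218,463),(0,150,16)),('side',S(265,580),(-60,260,16)),('side',S(336,180),(-60,-260,16)),('side',S(104,568),(60,260,16)),('side',S(105,232),(60,196,253))]
C={n:vision.get_calibration(n) for n in('top','side')}
def W(p,X):
    c,s=np.cos(p[2]),np.sin(p[2]);X=np.array(X)/1e3
    return np.array([p[0]+c*X[0]-s*X[1],p[1]+s*X[0]+c*X[1],X[2]])
f=lambda p:np.concatenate([proj(n,W(p,X),C[n])-uv for n,uv,X in obs])
r=least_squares(f,[.5,.2,0],loss='soft_l1');p=r.x;print('stand',p.round(4));print(r.fun.reshape(-1,2).round(1).tolist())
np.save('stand.npy',p)
print('load',W(p,(0,150,16)))
for tl in(.09,.13,.175):
    for d,h in((472,20),(472,0),(318,0),(0,0)):
        X=W(p,(0,-240+d*np.cos(tl)-h*np.sin(tl),135+d*np.sin(tl)+h*np.cos(tl)))
        a=proj('top',X);b=proj('side',X)
        print(tl,d,h,(a-[165,120])*4//1,(b-[170,130])*3.75//1)
# carrier blade
print('blade',atz('top',*T(476,429),.179),tri(('top',*T(476,429)),('side',*S(449,156))))
# plate ends on head, z~.135
for u,v in((408,408),(408,455),(545,470),(545,420)): print(u,v,atz('top',*T(u,v),.135))
```

```text
stand [0.6028 0.137  0.0627]
[[-0.5, -2.3], [-0.7, 0.8], [0.1, -0.1], [-1.3, 0.0], [1.9, -1.9], [1.4, -0.3], [0.8, -1.7], [-1.9, 2.6]]
load [0.59343416 0.28673386 0.016     ]
0.09 472 20 [ 23. 182.] [180. 339.]
0.09 472 0 [ 27. 188.] [181. 364.]
0.09 318 0 [268. 178.] [217. 250.]
0.09 0 0 [739. 157.] [272.  77.]
0.13 472 20 [ 21. 175.] [179. 315.]
0.13 472 0 [ 24. 182.] [180. 340.]
0.13 318 0 [269. 174.] [217. 236.]
0.13 0 0 [739. 157.] [272.  77.]
0.175 472 20 [ 19. 167.] [179. 286.]
0.175 472 0 [ 21. 174.] [179. 313.]
0.175 318 0 [271. 168.] [216. 219.]
0.175 0 0 [739. 157.] [272.  77.]
blade [0.43553027 0.08300866 0.179     ] (array([0.43634294, 0.0834763 , 0.18370259]), np.float64(0.0020021012884863126))
408 408 [0.45115433 0.12372916 0.135     ]
408 455 [0.42048681 0.12396472 0.135     ]
545 470 [0.41046236 0.0344949  0.135     ]
545 420 [0.44302411 0.03380779 0.135     ]
```

Run:
```python
from h import *
from scipy.optimize import least_squares
T=lambda u,v:((u+.5)/4-.5+165,(v+.5)/4-.5+120)
S=lambda u,v:((u+.5)/3.75-.5+170,(v+.5)/3.75-.5+130)
obs=[('top',T(186,237),(0,150,16)),('top',T(43,313),(-60,260,0)),('top',T(733,272),(-60,-260,0)),
('side',S(218,463),(0,150,16)),('side',S(265,580),(-60,260,0)),('side',S(336,180),(-60,-260,16)),('side',S(104,570),(60,260,0)),('side',S(105,232),(60,196,253)),
('side',S(187,317),(472,20)),('top',T(25,186),(472,20))]
C={n:vision.get_calibration(n) for n in('top','side')}
def W(p,X):
    if len(X)==2:
        d,h=X;t=p[3];X=(0,-240+d*np.cos(t)-h*np.sin(t),135+d*np.sin(t)+h*np.cos(t))
    c,s=np.cos(p[2]),np.sin(p[2]);X=np.array(X)/1e3
    return np.array([p[0]+c*X[0]-s*X[1],p[1]+s*X[0]+c*X[1],X[2]])
f=lambda p:np.concatenate([proj(n,W(p,X),C[n])-uv for n,uv,X in obs])
r=least_squares(f,[.5,.2,0,.13],loss='soft_l1');p=r.x;print('stand',p.round(4));print(r.fun.reshape(-1,2).round(1).tolist())
np.save('stand.npy',p)
print('load395',W(p,(395,0)),'front',W(p,(395,0))-.08*np.array([np.cos(p[2]),np.sin(p[2]),0]))
print('mug',atz('top',*T(72,446),.1))
s=read_state();R=Ro.from_rotvec(s['tcp_rot']).as_matrix()
print('to blade, tool axes',R.T@(np.array([.435,.081,.25])-s['eef_pos'])*1e3)
```

```text
stand [0.6026 0.1344 0.0698 0.1246]
[[0.4, -1.9], [1.5, 2.1], [-0.4, 0.1], [-0.7, -0.5], [3.0, 1.5], [1.1, -0.8], [2.3, 1.4], [-1.1, 2.2], [-0.6, 0.2], [0.5, -1.3]]
load395 [0.59203362 0.28600533 0.18409701] front [0.51222848 0.28042502 0.18409701]
mug [0.42804447 0.3503428  0.1       ]
to blade, tool axes [-375.38691722 -390.43139615  -27.63323083]
```

Call:
step_arm(targets=[[1,[-21,-21.7,-2],0],[1,[-21,-21.7,-2],0],[1,[-21,-21.7,-2],0],[1,[-21,-21.7,-2],0],[1,[-21,-21.7,-2],0],[1,[-21,-21.7,-2],0],[1,[-21,-21.7,-2],0],[1,[-21,-21.7,-2],0],[1,[-21,-21.7,-2],0],[1,[-21,-21.7,-2],0],[1,[-21,-21.7,-2],0],[1,[-21,-21.7,-2],0]], squeeze=15)

```text
clock: 1.1
eef_pos: [0.3679, 0.2459, 0.2464]
tcp_rot: [-0.584, -3.087, 0.0]
force: [-0.2, 0.2, 0.1]
gripper_width: 0.0868
grip_force: 0.0
```

Call:
step_arm(targets=[[1,[0,0,0],0.12],[1,[0,0,0],0.12],[1,[0,0,0],0.12],[1,[0,0,0],0.12],[1,[0,0,0],0.12],[1,[0,0,0],0.12],[1,[0,0,0],0.12],[1,[0,0,0],0.12],[1,[0,0,0],0.12],[1,[0,0,0],0.12],[1,[0,0,0],0.1],[1,[0,0,0],0]])

```text
clock: 2.1
eef_pos: [0.3676, 0.2473, 0.2463]
tcp_rot: [-2.338, -2.098, 0.001]
force: [-0.0, -0.3, 0.1]
gripper_width: 0.0872
grip_force: 0.0
```

```bash
cat >> h.py <<'E'
def to(P):
    s=read_state();R=Ro.from_rotvec(s['tcp_rot']).as_matrix();print('shift',(R.T@(np.array(P)-s['eef_pos'])*1e3).round(1),'toolY angle',np.arctan2(R[1,1],R[0,1]).round(3))
E
python3 -c "
from h import *
st();to([.435,.081,.25])"
```

```text
2.1 [0.3676 0.2473 0.2463] [[0.108, 0.994, -0.0], [0.994, -0.108, -0.0], [-0.0, -0.0, -1.0]] F [-0.03 -0.34  0.1 ] w 0.08724677242950044 0.0
shift [-158.1   84.9   -3.7] toolY angle -0.108
```

Call:
step_arm(targets=[[1,[-26,14,-1],0],[1,[-26,14,-1],0],[1,[-26,14,0],0],[1,[-26,14,0],0],[1,[-27,14,0],0],[1,[-27,14,0],0],[1,[0,0,0],0],[1,[0,0,0],0]])

```text
clock: 2.77
eef_pos: [0.4353, 0.0803, 0.2484]
tcp_rot: [-2.333, -2.104, 0.0]
force: [-0.8, 0.8, 0.1]
gripper_width: 0.087
grip_force: 0.0
```

```bash
python3 -c "
from h import *
st();im=snap('wrist','w1');to([.435,.081,.155])
y=-.1
for X in((0,0,179),(-20,46,135),(-20,-46,135),(14,46,135),(4,15,179),(4,-15,179)):
    x,yy,z=np.array(X)/1e3;print(X,proj('wrist',[.435+x*np.cos(y)-yy*np.sin(y),.081+x*np.sin(y)+yy*np.cos(y),z]))
"
```

```text
2.77 [0.4353 0.0803 0.2484] [[0.103, 0.995, -0.0], [0.995, -0.103, 0.0], [0.0, -0.0, -1.0]] F [-0.77  0.8   0.11] w 0.08704923698543807 0.0
shift [-0.7  0.2 93.4] toolY angle -0.101
(0, 0, 179) [259.7855054  207.54500613]
(-20, 46, 135) [239.64453582 149.87412022]
(-20, -46, 135) [241.54627304 235.20309779]
(14, 46, 135) [273.79049221 149.80542864]
(4, 15, 179) [264.33012517 191.17815857]
(4, -15, 179) [264.26103359 223.35276598]
```

View pics/w1.png

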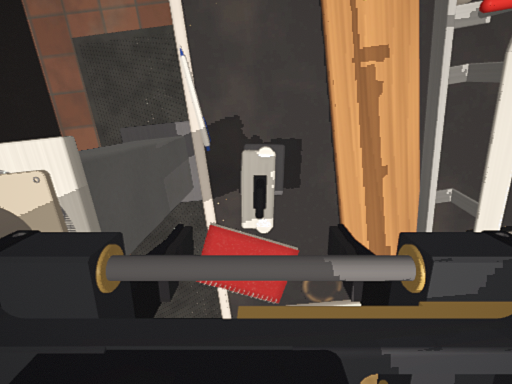

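The wrist view shows the blade at column 260, rows 175–217, and the head at rows 149–232. It's aligned within a few mm, about 3 mm toward +y.

Call:
step_arm(targets=[[1,[3,0,20],0],[1,[0,0,20],0],[1,[0,0,20],0],[1,[0,0,20],0],[1,[0,0,14],0],[1,[0,0,0],0],[-1,[0,0,0],0],[-1,[0,0,0],0],[-1,[0,0,0],0],[-1,[0,0,0],0],[-1,[0,0,0],0],[-1,[0,0,0],0]], squeeze=15)

```text
clock: 3.82
eef_pos: [0.4356, 0.0847, 0.155]
tcp_rot: [2.333, 2.104, 0.001]
force: [0.7, 0.2, -0.4]
gripper_width: 0.055
grip_force: 0.0
```

Call:
step_arm(targets=[[-1,[0,0,0],0],[-1,[0,0,0],0],[-1,[0,0,0],0],[-1,[0,0,0],0]])

```text
clock: 4.15
eef_pos: [0.4354, 0.0846, 0.1545]
tcp_rot: [-2.333, -2.104, -0.0]
force: [-0.7, 0.3, -0.0]
gripper_width: 0.0284
grip_force: 0.0
```

```bash
python3 -c "
from h import *
st();to([.512,.280,.30])"
```

```text
4.15 [0.4354 0.0846 0.1545] [[0.103, 0.995, 0.0], [0.995, -0.103, 0.0], [0.0, 0.0, -1.0]] F [-0.66  0.29 -0.03] w 0.028392668089453066 0.0
shift [ 202.3   56.1 -145.4] toolY angle -0.103
```

Call:
step_arm(targets=[[-1,[0,0,0],0],[-1,[0,0,0],0],[-1,[0,0,0],0],[-1,[0,0,0],0],[-1,[0,0,0],0],[-1,[0,0,-8],0],[-1,[0,0,-16],0],[-1,[0,0,-24],0],[-1,[0,0,-24],0],[-1,[0,0,-24],0],[-1,[0,0,-16],0],[-1,[0,0,-8],0]])

```text
clock: 5.15
eef_pos: [0.4359, 0.0848, 0.277]
tcp_rot: [2.332, 2.104, 0.004]
force: [-0.3, -0.4, -3.2]
gripper_width: 0.0081
grip_force: 15.0
```

Call:
step_arm(targets=[[-1,[8,2,0],0],[-1,[20,5,0],0],[-1,[25,6,0],0],[-1,[25,6,0],0],[-1,[25,6,0],0],[-1,[25,6,0],0],[-1,[25,6,0],0],[-1,[20,5,0],0],[-1,[10,3,0],0],[-1,[0,0,0],0],[-1,[0,0,0],0]])

```text
clock: 6.07
eef_pos: [0.4986, 0.2615, 0.2734]
tcp_rot: [2.333, 2.104, -0.004]
force: [0.5, -0.0, -3.3]
gripper_width: 0.0078
grip_force: 15.0
```

Call:
step_arm(targets=[[-1,[0,0,0],-0.05],[-1,[0,0,0],-0.07],[-1,[0,0,0],-0.05],[-1,[0,0,0],0],[-1,[0,0,0],0]])

```text
clock: 6.48
eef_pos: [0.4989, 0.2607, 0.2746]
tcp_rot: [2.149, 2.291, -0.0]
force: [-0.9, -0.7, -2.7]
gripper_width: 0.008
grip_force: 15.0
```

```bash
python3 -c "
from h import *
st();to([.592,.286,.275])
a=snap('wrist','w2');b=snap('side','s2');t=snap('top','t2')
b=cv2.resize(b[120:300,180:340],None,fx=2.2,fy=2.2,interpolation=2)
im=np.zeros((600,800,3),np.uint8)
a=cv2.resize(a[0:240,200:500],None,fx=1.4,fy=1.4,interpolation=2)
im[:a.shape[0],:a.shape[1]]=a; im[:b.shape[0],430:430+b.shape[1]]=b
t=cv2.resize(t[125:215,165:275],None,fx=2.9,fy=2.9,interpolation=2);im[339:339+t.shape[0],:t.shape[1]]=t[:261]
cv2.imwrite('pics/m2.png',im[:,:,::-1])
"
```

```text
6.48 [0.4989 0.2607 0.2746] [[-0.064, 0.998, -0.0], [0.998, 0.064, -0.0], [-0.0, -0.0, -1.0]] F [-0.85 -0.71 -2.72] w 0.008034539309405762 14.996916475938633
shift [19.3 94.5 -0.4] toolY angle 0.064
```

View pics/m2.png

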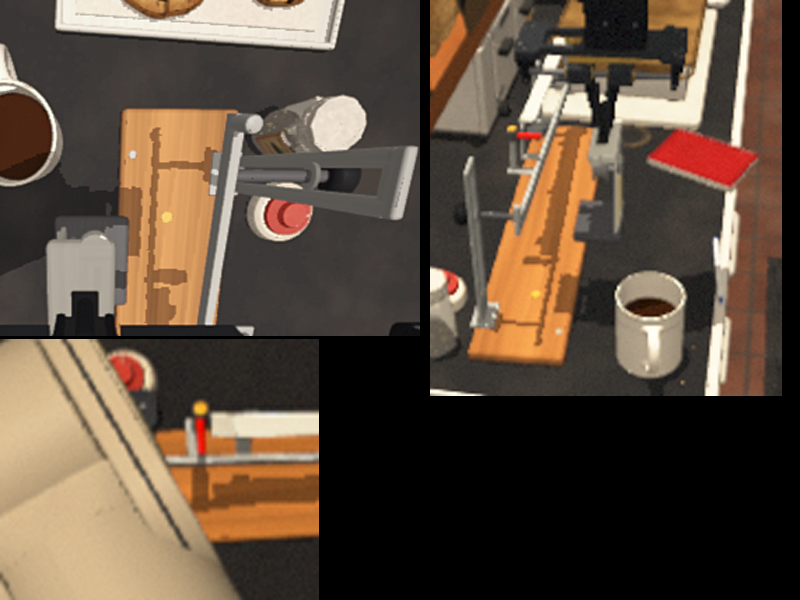

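The wrist crop shows the load mark at (167,217), end pin at (254,124), board upper corners at (124,110) and (237,112), and the rail running from (237,120) to (212,325). The carrier hangs level with its head in front of the rail.

Run:
```python
from h import *
Wp=lambda u,v:(200+(u+.5)/1.4-.5,(v+.5)/1.4-.5)
c=vision.get_calibration('wrist');print('cam',(-np.array(c['R']).T@np.array(c['t'])).round(3))
L=atz('wrist',*Wp(167,217),.016);print('load',L)
for q in((124,110),(237,112)):print('corner',atz('wrist',*Wp(*q),.016))
p=np.load('stand.npy')
def W(p,X):
    c,s=np.cos(p[2]),np.sin(p[2]);X=np.array(X)/1e3
    return np.array([p[0]+c*X[0]-s*X[1],p[1]+s*X[0]+c*X[1],X[2]])
print('old pred load',W(p,(0,150,16)),[W(p,(a,260,16)) for a in(-60,60)],'board hole?',atz('wrist',*Wp(132,155),.016))
print(atz('top',165+186.5/4-.5,120+237.5/4-.5,.016),'side',atz('side',170+218.5/3.75-.5,130+463.5/3.75-.5,.016))
# rail points on plane through load mark
for yaw in(.055,.0627,.07):
  for tl in(.09,.1246,.16):
    o=[]
    for d,h in((472,20),(472,0),(395,0),(340,0)):
        q=np.r_[L[:2],0]+W([0,0,yaw],(0,-390+d*np.cos(tl)-h*np.sin(tl),135+d*np.sin(tl)+h*np.cos(tl)))
        u=proj('wrist',q,c);o.append([round((u[0]-200)*1.4),round(u[1]*1.4)])
    print(yaw,tl,o)
```

```text
cam [0.495 0.336 0.436]
load [0.58826034 0.28908044 0.016     ]
corner [0.53139878 0.39389667 0.016     ]
corner [0.64624062 0.39942485 0.016     ]
old pred load [0.59216872 0.28407321 0.016     ] [array([0.52464193, 0.38962004, 0.016     ]), array([0.64434964, 0.39799051, 0.016     ])] board hole? [0.54377461 0.35099566 0.016     ]
[0.58643674 0.28512641 0.016     ] side [0.58979185 0.2860318  0.016     ]
0.055 0.09 [[241, 121], [229, 122], [213, 240], [203, 310]]
0.055 0.1246 [[252, 123], [238, 122], [219, 246], [208, 318]]
0.055 0.16 [[265, 126], [249, 123], [226, 253], [213, 327]]
0.0627 0.09 [[240, 121], [228, 122], [213, 240], [204, 310]]
0.0627 0.1246 [[251, 123], [237, 122], [219, 246], [209, 318]]
0.0627 0.16 [[264, 126], [248, 123], [226, 253], [214, 327]]
0.07 0.09 [[239, 121], [227, 122], [213, 240], [204, 310]]
0.07 0.1246 [[250, 123], [236, 122], [219, 246], [209, 318]]
0.07 0.16 [[263, 126], [247, 123], [226, 253], [214, 327]]
```

Call:
step_arm(targets=[[-1,[8,0,0],0],[-1,[8.5,0,0],0],[-1,[0,10,0],0],[-1,[0,15,0],0],[-1,[0,15,0],0],[-1,[0,15,0],0],[-1,[0,15,0],0],[-1,[0,12,0],0],[-1,[0,8,0],0],[-1,[0,0,0],0],[-1,[0,0,0],0]])

```text
clock: 7.55
eef_pos: [0.5875, 0.2848, 0.274]
tcp_rot: [-2.146, -2.294, 0.001]
force: [-0.2, -0.3, -2.7]
gripper_width: 0.0082
grip_force: 15.0
```

```bash
python3 -c "
from h import *
st();to([.588,.283,.275])
a=snap('wrist','w3');b=snap('side','s3')
b=cv2.resize(b[150:250,210:310],None,fx=4,fy=4,interpolation=2)
im=np.zeros((420,800,3),np.uint8)
a=cv2.resize(a[0:260,150:400],None,fx=1.6,fy=1.6,interpolation=2)
im[:a.shape[0],:a.shape[1]]=a; im[:b.shape[0],400:400+b.shape[1]]=b
cv2.imwrite('pics/m3.png',im[:,:,::-1])
"
```

```text
7.55 [0.5875 0.2848 0.274 ] [[-0.067, 0.998, -0.001], [0.998, 0.067, -0.0], [-0.0, -0.001, -1.0]] F [-0.21 -0.26 -2.72] w 0.008243248757177359 15.00598628888838
shift [-1.8  0.3 -1. ] toolY angle 0.067
```

View pics/m3.png

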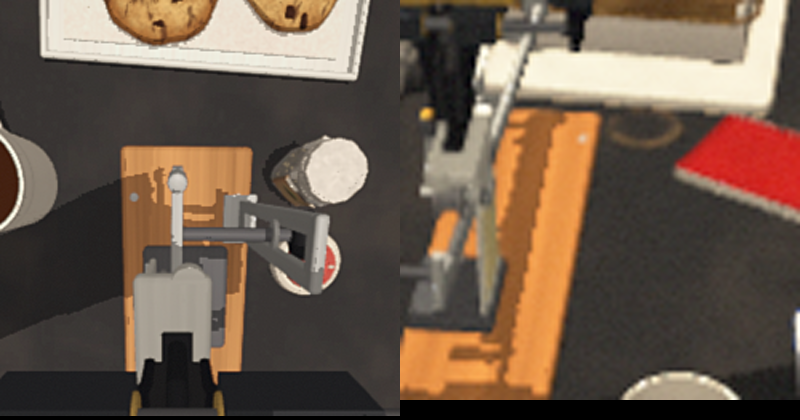

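The wrist view shows the rail at column 177 directly in line with the blade (177). The side view shows the bar behind the plate, under the head. Lowering now.

Call:
step_arm(targets=[[-1,[0,0,7],0],[-1,[0,0,7],0],[-1,[0,0,6],0],[-1,[0,0,0],0]])

```text
clock: 7.98
eef_pos: [0.5867, 0.2843, 0.2525]
tcp_rot: [-2.145, -2.294, 0.004]
force: [-0.4, 0.4, -3.7]
gripper_width: 0.0081
grip_force: 15.0
```

Call:
step_arm(targets=[[-1,[0,0,1.5],0],[-1,[0,0,1.5],0],[-1,[0,0,0],0]])

```text
clock: 8.23
eef_pos: [0.5876, 0.2845, 0.2514]
tcp_rot: [-2.146, -2.295, -0.0]
force: [-0.1, 0.8, -2.8]
gripper_width: 0.0078
grip_force: 15.0
```

Call:
step_arm(targets=[[-1,[0,0,1],0],[-1,[0,0,1],0],[-1,[0,0,0],0]])

```text
clock: 8.48
eef_pos: [0.588, 0.2845, 0.251]
tcp_rot: [2.146, 2.294, 0.003]
force: [-1.4, -1.5, 5.2]
gripper_width: 0.0084
grip_force: 15.0
```

Call:
step_arm(targets=[[-1,[0,0,0],0],[-1,[0,0,0],0]], squeeze=6)

```text
clock: 8.65
eef_pos: [0.5879, 0.2844, 0.2504]
tcp_rot: [2.146, 2.294, 0.002]
force: [-1.3, -1.2, 3.2]
gripper_width: 0.0082
grip_force: 6.0
```

Call:
step_arm(targets=[[-1,[0,0,0.7],0],[-1,[0,0,0.7],0],[-1,[0,0,0],0]])

```text
clock: 8.9
eef_pos: [0.5878, 0.2845, 0.2483]
tcp_rot: [2.146, 2.294, 0.001]
force: [-0.5, -0.5, 3.9]
gripper_width: 0.0081
grip_force: 6.0
```

```bash
python3 -c "
from h import *
st();print(read_state()['torque'])"
```

```text
8.9 [0.5878 0.2845 0.2483] [[-0.067, 0.998, 0.001], [0.998, 0.067, 0.0], [0.0, 0.001, -1.0]] F [-0.5  -0.53  3.85] w 0.008065675435800081 6.000938024671996
[-0.39416051  0.21580658 -0.01647938]
```

Call:
step_arm(targets=[[-1,[0,0,0.7],0],[-1,[0,0,0.7],0],[-1,[0,0,0],0]])

```text
clock: 9.15
eef_pos: [0.588, 0.2847, 0.2477]
tcp_rot: [2.145, 2.294, 0.003]
force: [-0.8, -1.4, 9.8]
gripper_width: 0.0076
grip_force: 6.0
```

```bash
python3 -c "
from h import *
st()
b=snap('side','s4')
b=cv2.resize(b[150:250,210:310],None,fx=6,fy=6,interpolation=2)
cv2.imwrite('pics/m4.png',b[:,:,::-1])
"
```

```text
9.15 [0.588  0.2847 0.2477] [[-0.067, 0.998, 0.002], [0.998, 0.067, 0.001], [0.001, 0.002, -1.0]] F [-0.78 -1.43  9.82] w 0.00764392562289502 6.001816866919398
```

View pics/m4.png

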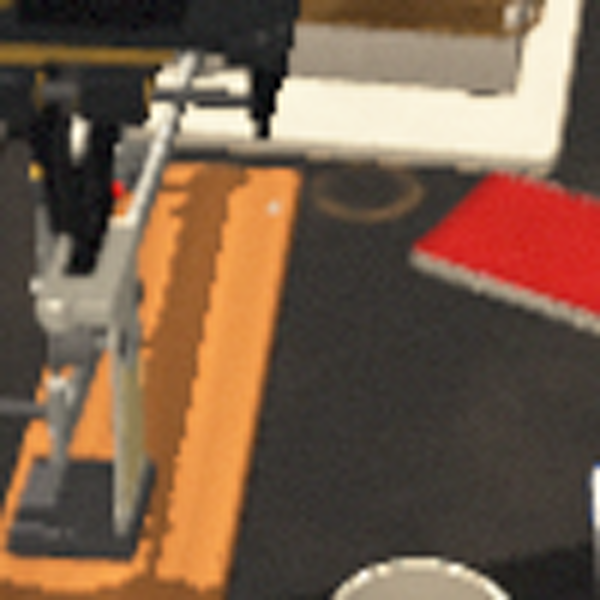

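Side view: the carrier is tilted to the rail, wheels on the edge. Both wheels are seated (the force rose). I'll ease off and firm the grip.

Call:
step_arm(targets=[[-1,[0,0,-0.6],0],[-1,[0,0,-0.6],0],[-1,[0,0,0],0]], squeeze=14)

```text
clock: 9.45
eef_pos: [0.5877, 0.2846, 0.2478]
tcp_rot: [2.146, 2.295, 0.0]
force: [0.3, -0.4, 2.8]
gripper_width: 0.008
grip_force: 14.0
```

Call:
step_arm(targets=[[-1,[-4,0,0.5],0],[-1,[-4,0,0.5],0],[-1,[-4,0,0.5],0],[-1,[0,0,0],0]])

```text
clock: 9.78
eef_pos: [0.5886, 0.2708, 0.2459]
tcp_rot: [2.148, 2.293, -0.002]
force: [-0.5, -0.6, 0.5]
gripper_width: 0.008
grip_force: 14.0
```

Call:
step_arm(targets=[[-1,[-4,0,0.6],0],[-1,[-4,0,0.6],0],[-1,[-4,0,0.6],0],[-1,[-4,0,0.6],0],[-1,[0,0,0],0]])

```text
clock: 10.2
eef_pos: [0.5895, 0.2556, 0.2438]
tcp_rot: [-2.147, -2.293, 0.001]
force: [0.3, 0.3, -0.0]
gripper_width: 0.008
grip_force: 14.0
```

Call:
step_arm(targets=[[-1,[-4,0,0.55],0],[-1,[-4,0,0.55],0],[-1,[-4,0,0.55],0],[-1,[0,0,0],0]])

```text
clock: 10.53
eef_pos: [0.5902, 0.2439, 0.2422]
tcp_rot: [-2.146, -2.294, 0.001]
force: [-0.1, 1.8, -0.3]
gripper_width: 0.008
grip_force: 14.0
```

Call:
step_arm(targets=[[-1,[-4,0,0.6],0],[-1,[-4,0,0.6],0],[-1,[-4,0,0.6],0],[-1,[-4,0,0.6],0],[-1,[0,0,0],0]])

```text
clock: 10.95
eef_pos: [0.5913, 0.2269, 0.2398]
tcp_rot: [2.147, 2.293, -0.002]
force: [-2.4, -1.3, 1.6]
gripper_width: 0.0079
grip_force: 14.0
```

Call:
step_arm(targets=[[-1,[-4,0,0.6],0],[-1,[-4,0,0.6],0],[-1,[-4,0,0.6],0],[-1,[-4,0,0.6],0],[-1,[0,0,0],0]])

```text
clock: 11.37
eef_pos: [0.5925, 0.2102, 0.2374]
tcp_rot: [2.148, 2.292, -0.003]
force: [-4.9, -5.3, 2.9]
gripper_width: 0.008
grip_force: 14.1
```

Call:
step_arm(targets=[[-1,[-4,0,0.5],0],[-1,[-4,0,0.5],0],[-1,[-4,0,0.5],0],[-1,[-4,0,0.5],0],[-1,[0,0,0],0]])

```text
clock: 11.78
eef_pos: [0.5935, 0.1948, 0.2353]
tcp_rot: [2.147, 2.293, -0.003]
force: [-4.5, -4.7, 3.2]
gripper_width: 0.0076
grip_force: 14.1
```

Call:
step_arm(targets=[[-1,[-4,0,0.55],0],[-1,[-4,0,0.55],0],[-1,[-4,0,0.55],0],[-1,[-4,0,0.55],0],[-1,[0,0,0],0]])

```text
clock: 12.2
eef_pos: [0.5946, 0.1788, 0.2331]
tcp_rot: [2.147, 2.292, -0.003]
force: [-5.1, -4.3, 2.7]
gripper_width: 0.0075
grip_force: 14.0
```

Call:
step_arm(targets=[[-1,[-4,0,0.55],0],[-1,[-4,0,0.55],0],[-1,[-4,0,0.55],0],[-1,[-4,0,0.55],0],[-1,[-4,0,0.55],0],[-1,[0,0,0],0]])

```text
clock: 12.7
eef_pos: [0.5959, 0.1587, 0.2303]
tcp_rot: [2.147, 2.292, -0.003]
force: [-4.2, -5.0, -0.2]
gripper_width: 0.0077
grip_force: 14.0
```

Call:
step_arm(targets=[[-1,[-4,0,0.55],0],[-1,[-4,0,0.55],0],[-1,[-4,0,0.55],0],[-1,[-4,0,0.55],0],[-1,[-4,0,0.55],0],[-1,[0,0,0],0]])

```text
clock: 13.2
eef_pos: [0.5973, 0.1389, 0.2276]
tcp_rot: [2.147, 2.292, -0.002]
force: [-3.2, -3.7, -0.6]
gripper_width: 0.0079
grip_force: 14.0
```

Call:
step_arm(targets=[[-1,[-4,0,0.55],0],[-1,[-4,0,0.55],0],[-1,[-4,0,0.55],0],[-1,[0,0,0],0]])

```text
clock: 13.53
eef_pos: [0.5982, 0.1273, 0.226]
tcp_rot: [2.147, 2.293, -0.001]
force: [-2.4, -0.5, -1.7]
gripper_width: 0.0079
grip_force: 14.0
```

Call:
step_arm(targets=[[-1,[-4,0,0.7],0],[-1,[-4,0,0.7],0],[-1,[-4,0,0.65],0],[-1,[-4,0,0.6],0],[-1,[0,0,0],0],[-1,[0,0,0],0]])

```text
clock: 14.03
eef_pos: [0.5993, 0.112, 0.2237]
tcp_rot: [2.147, 2.293, -0.0]
force: [-2.5, -1.7, 0.8]
gripper_width: 0.0079
grip_force: 14.0
```

```bash
python3 -c "
from h import *
st()
b=snap('side','s5');t=snap('top','t5');w=snap('wrist','w5')
f=lambda i,k:cv2.resize(i,None,fx=k,fy=k,interpolation=2)
im=np.zeros((600,800,3),np.uint8)
b=f(b[150:250,205:305],4);im[:400,:400]=b
t=f(t[130:200,170:270],4);im[:280,400:]=t
w=f(w[0:240,150:450],1.25);im[290:590,410:785]=w
cv2.imwrite('pics/m5.png',im[:,:,::-1])
"
```

```text
14.03 [0.5993 0.112  0.2237] [[-0.066, 0.998, 0.0], [0.998, 0.066, -0.001], [-0.001, 0.0, -1.0]] F [-2.49 -1.73  0.83] w 0.007881736076449708 14.02161511592567
```

View pics/m5.png

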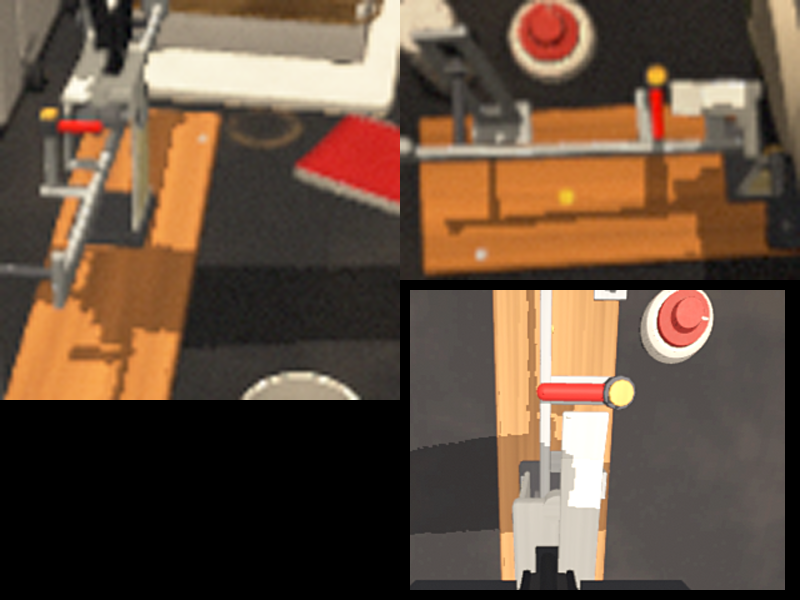

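All views show the red gate shut across the rail behind the carrier (wrist: arm at (575,392) square across the rail). I'll relieve the side load and let go.

Call:
step_arm(targets=[[-1,[0,-0.6,0],0],[-1,[0,0,0],0]])

```text
clock: 14.35
eef_pos: [0.5988, 0.1129, 0.2238]
tcp_rot: [2.145, 2.294, 0.001]
force: [-1.1, -1.3, 2.3]
gripper_width: 0.008
grip_force: 14.0
```

Call:
step_arm(targets=[[0,[0,0,0],0],[0,[0,0,0],0],[0,[0,0,0],0],[0,[0,0,0],0],[0,[0,0,0],0],[0,[0,0,0],0],[0,[0,0,0],0],[0,[0,0,0],0],[0,[0,0,0],0],[0,[0,0,0],0],[0,[0,0,0],0],[0,[0,0,0],0]])

```text
clock: 15.35
eef_pos: [0.5985, 0.1129, 0.2236]
tcp_rot: [-2.146, -2.295, -0.0]
force: [0.1, -0.3, -1.5]
gripper_width: 0.0434
grip_force: 0.0
```

Call:
step_arm(targets=[[0,[0,0,0],0],[0,[0,0,0],0],[0,[0,0,0],0],[0,[0,0,0],0],[0,[0,0,0],0],[0,[0,0,0],0],[0,[0,0,0],0],[0,[0,0,0],0],[0,[0,0,0],0],[0,[0,0,0],0],[0,[0,0,0],0],[0,[0,0,0],0]])

```text
clock: 16.35
eef_pos: [0.5985, 0.1129, 0.2236]
tcp_rot: [-2.146, -2.295, -0.0]
force: [0.7, -0.0, -0.1]
gripper_width: 0.0433
grip_force: 0.0
```

Call:
step_arm(targets=[[0,[0,0,-6],0],[0,[0,0,-14],0],[0,[0,0,-20],0],[0,[0,0,-20],0],[0,[0,0,-20],0],[0,[0,0,-20],0],[0,[0,-15,0],0],[0,[0,-25,0],0],[0,[0,-25,0],0],[0,[0,-25,0],0],[0,[0,-15,0],0],[0,[0,0,0],0]])

```text
clock: 17.35
eef_pos: [0.4919, 0.1058, 0.325]
tcp_rot: [-2.145, -2.295, -0.003]
force: [0.5, 0.3, -0.0]
gripper_width: 0.0438
grip_force: 0.0
```

```bash
python3 -c "
from h import *
st()
b=snap('side','s6');t=snap('top','t6')
f=lambda i,k:cv2.resize(i,None,fx=k,fy=k,interpolation=2)
im=np.zeros((600,800,3),np.uint8)
b=f(b[130:290,180:340],2.5);im[:400,:400]=b
t=f(t[120:260,165:365],2);im[:280,400:]=t
cv2.imwrite('pics/m6.png',im[:400,:,::-1])
p=np.load('stand.npy');a=.132
X=np.array([.588,.288,0])+[-(-390)*-np.sin(-.063),0,0]
d=.047;h=.084;y=-.390+d*np.cos(a)-h*np.sin(a);z=.135+d*np.sin(a)+h*np.cos(a)
P=[.588-np.sin(.065)*y,.288+np.cos(.065)*y,z];print(P,'blade at stop: side crop',(proj('side',P)-[180,130])*2.5,'top crop',(proj('top',P)-[165,120])*2+[400,0])
"
```

```text
17.35 [0.4919 0.1058 0.325 ] [[-0.068, 0.998, 0.001], [0.998, 0.068, 0.002], [0.002, 0.001, -1.0]] F [ 0.51  0.29 -0.03] w 0.04378247203553453 0.0
[np.float64(0.6110239846713635), np.float64(-0.06571615522217061), np.float64(0.22445525324165017)] blade at stop: side crop [154.27261781   6.44847667] top crop [759.8914232   67.77954376]
```

View pics/m6.png

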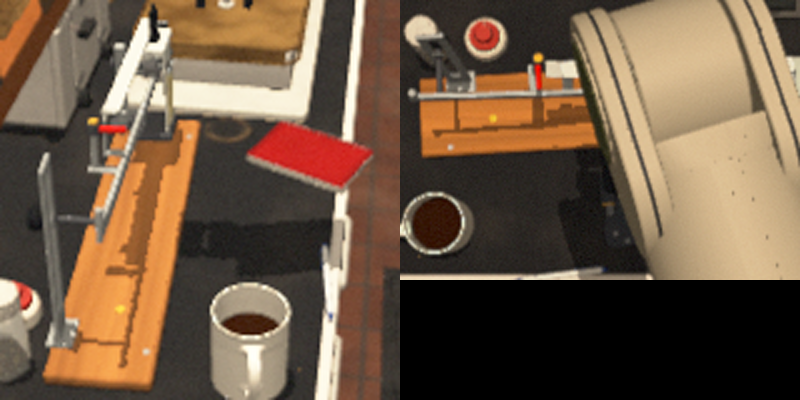

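The side view shows the carrier's blade top at (154,7), which matches the predicted stop position (154,6). The gate is shut at (112,128) and the bystanders in view are unmoved.

```bash
python3 -c "
from h import *
print(order.close_job())"
```

```text
the job is handed in; nothing more can be done
None
```

The carrier was hung on the rail, pushed through until the gate snapped shut, and released; it rolled to the buffer and was at the stop in the last picture, and the job is handed in (no verdict was shown).

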